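# Load the chocolate cooler and set its mode switch

### The job

Load every filled chocolate mould on the counter into the cooling unit, one to a lane, lengthwise and right way up, each pushed up the ramp under the hood until it rests against the top stop. Only when all are home, take the screwdriver and turn the slotted mode switch on the hood a quarter turn clockwise to its end stop, touching the switch with the screwdriver only, and put the screwdriver back upright in its stand. Do not tip the moulds over, disturb nothing else, and push home again any mould that gets knocked away.

Things in the scene. Friction and masses are not known exactly. Their poses are not given: they have to be found in the camera images.
- cooler: Fixed steel cooling unit: an aluminium loading ramp, 250 mm long and 276 mm wide, rises away from the robot into a low hooded cabinet. Origin on the table under the middle of the ramp's lower edge; x level, uphill; y left across the ramp; z up. Four lanes run up the ramp side by side, centred at y = -99, -33, 33 and 99 mm. A mould left on the ramp does not slide back by itself.
- rib_ends (a point): Point on the ramp surface at x 125, y 0, z 27.6 mm of the cooling unit (the surface is at z = 10 mm + 0.141 x, a slope of 0.14 rad), where the white ribs between the lanes begin; they run on up to the stop, 6 mm wide, 12 mm high, 60 mm clear between them. Below here the ramp is open, without ribs: room for one mould lengthwise before each lane.
- top_stop (a point): Where the ramp surface meets the top stop, the upright cabinet face across all lanes: x 250, y 0, z 45 mm of the cooling unit. A mould that is home touches it with its lower front edge; its centre is then at x = 203 mm and its back half is in the open. Pushing a mould up the ramp takes about 3 to 12 N.
- hood_edge (a point): Middle of the upper front edge of the hood: x 195, y 0 mm of the cooling unit, 128 mm above the table. The hood covers the lanes from here to x = 360 mm; its underside is 92 mm above the table, so moulds only get to the stop by sliding up under it.
- selector (a joint): Angle of the slotted rotary mode switch on top of the hood: near 0 to 0.1 at the start, the slot then lying nearly along the lanes; it grows as the switch is turned clockwise seen from above, up to a stop at 1.571, where the slot lies across the lanes. It turns stiffly (0.04 N m) and stays where it is left.
- slot (a point): Middle of the mouth of the slot in the rotary switch, 143.5 mm above the table, at x 270, y -50 mm of the cooling unit. The switch is a 48 mm disc with two raised cheeks, 40 mm long; the slot between them is 6.5 mm wide, 10 mm deep, open at its ends. The point turns with the switch: x along the slot, z up.
- stand_hole (a point): Middle of the 27 mm square hole in the top of the fixed wooden screwdriver stand: an 80 x 80 mm plate on two cheeks, its top face (this point) 85 mm above the table.
- driver: Flat screwdriver, 157 mm long, 160 g, upright in the stand, tip down. Origin at the middle of the blade's end, z up to the handle, x along the blade's width. From the tip: blade 20 mm wide (x), 3 mm thick, 24 mm long; 10 mm round shaft; at 75 to 82 mm a steel guard 44 x 36 mm that rests on the stand; then a black flat-sided handle 34 mm (x) by 24 mm (y).
- driver_grip (a point): Middle of the screwdriver's handle, 119.5 mm above the blade's tip, axes as the screwdriver; 44.5 mm above the stand's plate when it stands there.
- mould0_mid (a point): Centre (half-way up) of a filled white chocolate mould, a solid block 90 mm long (its x), 50 mm wide (its y), 32 mm high, about 220 g, with brown chocolates on top; all moulds are alike. None if this mould is absent.
- mould0: The same mould; this origin is under its middle, 16 mm below the centre.
- mould1_mid (a point): Centre (half-way up) of a filled white chocolate mould, a solid block 90 mm long (its x), 50 mm wide (its y), 32 mm high, about 220 g, with brown chocolates on top; all moulds are alike. None if this mould is absent.
- mould1: The same mould; this origin is under its middle, 16 mm below the centre.
- mould2_mid (a point): Centre (half-way up) of a filled white chocolate mould, a solid block 90 mm long (its x), 50 mm wide (its y), 32 mm high, about 220 g, with brown chocolates on top; all moulds are alike. None if this mould is absent.
- mould2: The same mould; this origin is under its middle, 16 mm below the centre.
- mould3_mid (a point): Centre (half-way up) of a filled white chocolate mould, a solid block 90 mm long (its x), 50 mm wide (its y), 32 mm high, about 220 g, with brown chocolates on top; all moulds are alike. None if this mould is absent.
- mould3: The same mould; this origin is under its middle, 16 mm below the centre.
- jar: Not part of the job: small amber glass jar, 42 mm across and 58 mm tall, between the moulds and the screwdriver stand; its origin is under its middle.
- bowl: Not part of the job: steel bowl, 110 mm across, 50 mm tall; origin under its middle.
- snack_tray: Not part of the job: black snack tray, 130 x 90 x 40 mm; origin under its middle.
- mug: Not part of the job: white mug, 76 mm across, 85 mm tall; origin under its middle.
- paddle: Not part of the job: wooden spatula, 240 mm long, lying near the robot.
- syrup: Not part of the job: white bottle, 66 mm across, 190 mm tall; origin under its middle.
- can: Not part of the job: metal can, 68 mm across, 100 mm tall; origin under its middle.
Not all that is in view belongs to the job. What is shaped like the part that bears stand_hole but yellow is not meant.

How it is judged:
On the way, in this order (a step that is already met when the one before it is completed fails the run):
1. every mould lies in a lane against the top stop (x of mould0_mid in the frame of cooler between 0.197 and 0.225 m and z of mould0_mid in the frame of cooler between 0.045 and 0.065 m and y of mould0_mid in the frame of cooler between -0.13 and 0.13 m and angle between the x axis of each of mould0_mid, mould1_mid, mould2_mid, mould3_mid and the x axis of cooler, either way round below 0.3 rad and angle between each of mould0_mid, mould1_mid, mould2_mid, mould3_mid's own z axis and vertical below 0.25 rad and linear speed of each of mould0, mould1, mould2, mould3 below 0.02 m/s and x of mould1_mid in the frame of cooler between 0.197 and 0.225 m and z of mould1_mid in the frame of cooler between 0.045 and 0.065 m and y of mould1_mid in the frame of cooler between -0.13 and 0.13 m and x of mould2_mid in the frame of cooler between 0.197 and 0.225 m and z of mould2_mid in the frame of cooler between 0.045 and 0.065 m and y of mould2_mid in the frame of cooler between -0.13 and 0.13 m and x of mould3_mid in the frame of cooler between 0.197 and 0.225 m and z of mould3_mid in the frame of cooler between 0.045 and 0.065 m and y of mould3_mid in the frame of cooler between -0.13 and 0.13 m), for 0.2 s.
2. the mode switch is turned a quarter turn clockwise (value of joint selector above 1.42 rad), for 0.2 s.
At the end, for the whole second after the job is handed in: Every mould present is at rest in a lane, lengthwise and upright, its centre within 6 mm of where it touches the top stop; the switch is past 1.42 rad; the screwdriver stands upright at rest in the stand, within 12 mm of the middle of the hole, guard on the plate (all of step 1 and value of joint selector above 1.42 rad and horizontal distance between driver_grip and stand_hole below 0.012 m and z of driver_grip in the frame of stand_hole between 0.035 and 0.05 m and angle between driver_grip's own z axis and vertical below 0.12 rad and linear speed of driver below 0.02 m/s).
It fails at once if a bystander (jar, bowl, tray, mug, spatula, bottle, can) is moved by more than 50 mm (distance of any of jar, bowl, snack_tray, mug, paddle, syrup, can from where it was at the start of the episode above 0.05 m).
It fails at once if a filled mould is tipped by more than 0.7 rad (angle between any of mould0_mid, mould1_mid, mould2_mid, mould3_mid's own z axis and vertical above 0.7 rad).
It fails at once if the fingers turn or press the rotary switch instead of the screwdriver (contact force between the fingers and selector above 2 N).
Of mould0, mould1, mould2, mould3 only 2 to 4 are there at a start; the rules pass over those that are not, and their reading is None.
At some moment in a run one of mould0, mould1, mould2, mould3 may be knocked a few centimetres aside while the robot is not near it.
It also fails if it takes over 210 s, if anything falls off the work surface, if the arm or the gripper's body presses on something with over 40 N, if the wrist force passes 120 N, or if a joint passes its speed limit or range.

### The arm

A 6-joint arm with a two-finger parallel gripper is mounted at the origin on the work surface. World frame = base frame: x ahead of the robot, y to its left, z up, the work surface at z = 0. Lengths are in m, angles in rad, forces in N, time in s.
With the tool pointing down it reaches from about 0.35 to 0.775 m from the base axis. Payload 7.3 kg.
Tool frame: the origin (TCP) lies on the centre line of the jaws, within the pads' length; the fingertips stand 17 mm ahead of it and the grasp point (between the pads) lies 2 mm behind it (robot.tcp_to_tips is the distance from the TCP to the fingertips, in m); z points along the fingers, y is the line along which they close (so a half turn about z gives the same grasp; the last joint's range is limited). The gripper opens to 92 mm and grips with 3 to 60 N. Pads are 19 mm wide; open, the fingers measure 130 mm over their backs; the gripper's body (75 mm by 190 mm) begins 47 mm behind the grasp point.
Start: joints at [1.105, 0.342, 1.524, -0, 1.275, -0.146], TCP at [0.165, 0.498, 0.244] pointing down, gripper open.
Joint ranges: [-2.53, 2.53], [-0.77, 2.02], [0.04, 2.7], [-1, 4.14], [0.28, 2.66], [-3.11, 3.11]. Speed limits (rad/s): [2.57, 2.57, 3.14, 3.14, 3.14, 3.14].

### API

Orientations are given as [roll, pitch, yaw] about the fixed x, y, z axes, in that order (R = Rz(yaw) Ry(pitch) Rx(roll)).
In Python, from cell import robot gives the robot as it stands. The module is installed in compiled form; this text tells all that it offers.
- The arm moves only by the tool carry_out, never from a script. Its argument "commands" is a list of rows, each a list of 3 entries, a list of its own where there are three numbers: the shift along the tool's x, y, z in m, then the turn about the tool's z in rad, then the opening, from 0 (shut) to 1 (fully open). In form: [[[dx, dy, dz], yaw, claw], ...]. A call has 1 to 20 rows; each row shifts and turns the commanded pose from where the row before left it, along the tool's axes as they then stand; what a row does not reach is not made up. A row lasts 1/8 s, in which the tool goes at most 62.5 mm and 10.7 degrees, less where a joint would pass 70% of its speed; a pose out of reach is approached as far as the arm can. A call is refused whole if a number of a shift passes 0.0625 or a number of a turn 0.188, either way. A call with a gripper value outside its range is refused whole. The fingers move at their own pace and stop on an object; "newtons" is the grip in N (left out, the last holds). Time passes only in rows, so rows that do not move let the fingers close. It gives the time, the measured TCP pose, the force, the opening and the grip force at its end, in the units of the state.
- robot.observe(): the state, without advancing time (a new reading comes with each control period).
- robot.read_camera(name): name is "scene" or "top"; returns a dict with "pixels" (400x640x3 uint8, red, green, blue), "fx", "fy", "cx", "cy" (pixels), "view" (4x4, takes a point from world to camera coordinates). Camera axes: x right, y up, looking along -z (the intrinsics and any distortion apply to the point x, -y, -z); pixel columns grow to the right and rows downward; lengths in m; the calibration is good to about 2 mm. A picture is of the moment at which its call begins. There is no depth.
- robot.hand_in(): hands the job in; it is judged then, once.
Trained networks look in a picture, given as the dict that the camera call returned (one of the last four; its "shot" number tells which), for a name from the list of things; names that differ only in an ending like _2 or _b are one class to them, and where a whole thing is asked for, a point or a joint stands for the part that bears it (a point fixed in the world has none). Each returns a list of dicts, best first, with "p" (0 to 1); they miss things now and then, are a little off and sometimes report something else, mostly with a low value. They report only what shows in the picture. A call takes as long as a camera call. They do not tell look-alikes from the thing itself.
- robot.find_in(picture, name): "at" ([column, row] in pixels, amid what is visible of it).
- robot.tip_of(picture, name): "at" ([column, row] in pixels: a listed point, or the origin of a listed thing).
The state is a dict: "time": time; "qpos": joint angles; "qvel": joint speeds; "joint_efforts": joint torques, N m; "tool_pos": TCP position; "tool_rot": TCP orientation; "contact_force": force on the tool from outside, world axes, zero at the start; "torque": the same for the moment, N m; "opening": finger opening in m; "grip_force": force on a finger pad.
Only numpy, scipy, OpenCV 4.12 (cv2) and the standard library are available. Lean on these libraries where they do the work, as an engineer would, in place of code of your own. Each camera call takes 0.05 s, during which the arm holds its last target. There are 200 camera calls.

## Working session

There is one attempt and no reset: what is moved stays moved. The work goes in short steps, Python scripts to look and compute and a tool call to move; the robot and the scene stay as the last step left them, time stands still between calls to the robot, and variables do not carry over. Pictures are saved under pics/ and viewed, at most 17 in all, crops included, and the job is handed in when it is done.

Besides the shell and the picture viewer there is one more tool, called after ">>>" as name(argument=value, ...), one argument or row to a line, values as JSON. carry_out: Moves the arm, as the interface text tells. Its arguments: {"type":"object","properties":{"commands":{"type":"array"},"newtons":{"type":"number"}},"required":["commands"]}

```bash
mkdir -p pics; cat > h.py <<'E'
import numpy as np, cv2
from cell import robot
def ray(p,uv):
    V=np.array(p["view"]); R=V[:3,:3]; c=-R.T@V[:3,3]
    d=R.T@np.array([(uv[0]-p["cx"])/p["fx"],-(uv[1]-p["cy"])/p["fy"],-1]); return c,d
def atz(p,uv,z):
    c,d=ray(p,uv); return c+d*(z-c[2])/d[2]
def proj(p,X):
    V=np.array(p["view"]); q=V[:3,:3]@np.array(X)+V[:3,3]
    return np.array([p["cx"]+p["fx"]*q[0]/-q[2],p["cy"]-p["fy"]*q[1]/-q[2]])
def save(p,n): cv2.imwrite("pics/"+n,p["pixels"][:,:,::-1])
E
python3 - <<'E'
from h import *
np.set_printoptions(precision=3,suppress=True)
for n in ["top","scene"]:
    p=robot.read_camera(n); save(p,n+"0.png"); print(n,[k for k in p], p["fx"],p["cx"],p["cy"],-np.array(p["view"])[:3,:3].T@np.array(p["view"])[:3,3])
    Z=dict(mould0_mid=.016,cooler=0,rib_ends=.0276,top_stop=.045,hood_edge=.128,slot=.1435,stand_hole=.085,driver_grip=.1295,jar=0)
    for k,z in Z.items():
        for r in robot.tip_of(p,k)[:6]: print(k,round(r["p"],2),np.array(r["at"]),atz(p,r["at"],z))
s=robot.observe(); print(s)
E
```

```text
top ['pixels', 'fx', 'fy', 'cx', 'cy', 'view', 'shot'] 383.6025080658935 314.98183936548935 195.34784832360145 [ 0.368 -0.029  1.388]
mould0_mid 0.93 [339.9 217.6] [ 0.43  -0.121  0.016]
mould0_mid 0.37 [393.8 266.8] [ 0.261 -0.314  0.016]
mould0_mid 0.31 [266.1 148.8] [0.676 0.15  0.016]
cooler 0.68 [252.9 232.7] [0.371 0.19  0.   ]
rib_ends 0.91 [254.3 200.2] [0.486 0.185 0.028]
rib_ends 0.59 [427.1 191.5] [ 0.529 -0.431  0.028]
top_stop 0.9 [251.1 158.2] [0.634 0.199 0.045]
top_stop 0.65 [248.4 172.8] [0.581 0.206 0.045]
top_stop 0.5 [433.7 192.9] [ 0.522 -0.449  0.045]
hood_edge 0.78 [250.4 171.8] [0.572 0.185 0.128]
slot 0.66 [265.1 151.1] [0.639 0.137 0.143]
stand_hole 0.86 [425.7 193.9] [ 0.514 -0.409  0.085]
stand_hole 0.85 [471.  211.4] [ 0.457 -0.563  0.085]
stand_hole 0.47 [262.6 150.1] [0.655 0.153 0.085]
driver_grip 0.67 [338.  174.5] [ 0.568 -0.106  0.129]
driver_grip 0.5 [430.1 194.6] [ 0.507 -0.411  0.129]
jar 0.59 [400.8 200.2] [ 0.499 -0.343  0.   ]
scene ['pixels', 'fx', 'fy', 'cx', 'cy', 'view', 'shot'] 485.6149971884649 322.8315311077096 196.7758700856895 [ 0.95 
[... 213 characters left out ...]
ot 0.46 [399.6 177.4] [0.649 0.148 0.143]
stand_hole 0.71 [238.3 310.1] [ 0.512 -0.431  0.085]
driver_grip 0.68 [239.2 297.2] [ 0.508 -0.413  0.129]
driver_grip 0.43 [360.1 164.9] [0.523 0.128 0.129]
jar 0.55 [261.7 293.6] [ 0.503 -0.336  0.   ]
{'time': 1.0, 'qpos': array([ 1.105,  0.342,  1.524,  0.   ,  1.275, -0.146]), 'qvel': array([ 0.001, -0.002, -0.   , -0.002,  0.   ,  0.002]), 'joint_efforts': array([ -0.   , -43.114, -24.448,   0.072,   0.048,  -0.   ]), 'tool_pos': array([0.165, 0.498, 0.244]), 'tool_rot': array([ 3.141, -0.   ,  2.822]), 'contact_force': array([ 0.323, -0.138, -0.436]), 'torque': array([-0.003,  0.008,  0.035]), 'grip_force': 0.0, 'opening': 0.09183534268524733}
```

View pics/top0.png

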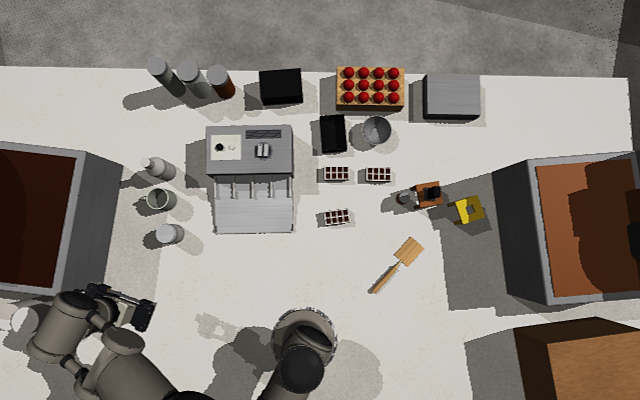

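View pics/scene0.png

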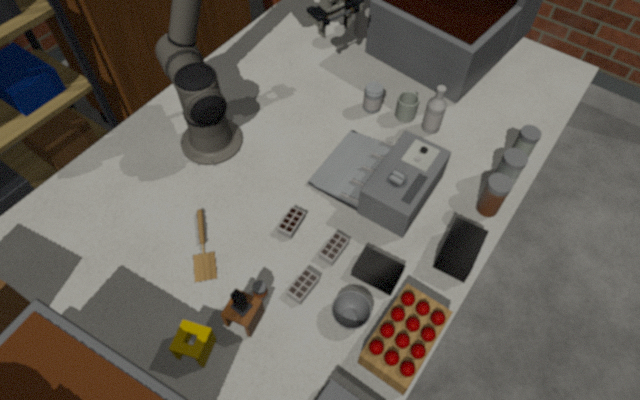

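The top view shows three moulds, at (337,217), (336,173) and (378,174). The cooler is at (250,180) with its switch at (263,150), the jar is at (405,199), the driver in its wooden stand at (428,193), and the yellow decoy at (468,210). I'll zoom in for accurate poses.

```bash
python3 - <<'E'
from h import *
np.set_printoptions(precision=3,suppress=True)
p=robot.read_camera("top"); im=p["pixels"]
c=im[115:245,195:455]; cv2.imwrite("pics/crop.png",cv2.resize(c,None,fx=3,fy=3,interpolation=cv2.INTER_CUBIC)[:,:,::-1])
q=robot.read_camera("scene"); cv2.imwrite("pics/crop2.png",cv2.resize(q["pixels"][125:345,200:460],None,fx=3,fy=2.7,interpolation=cv2.INTER_CUBIC)[:,:,::-1])
hsv=cv2.cvtColor(im,cv2.COLOR_RGB2HSV)
for (u,v) in [(337,217),(336,173),(378,174)]:
    w=im[v-13:v+14,u-17:u+18].astype(int); m=(w.max(2)<110).astype(np.uint8)
    ys,xs=np.nonzero(m); pts=np.stack([xs+u-17,ys+v-13],1).astype(float)
    g=np.array([atz(p,t,.032)[:2] for t in pts]); 
    r=cv2.minAreaRect(g.astype(np.float32)*1000); print(u,v,len(g),r, g.mean(0))
E
```

```text
337 217 219 ((427.6376953125, -98.17728424072266), (50.67808532714844, 102.77081298828125), 9.840018272399902) [ 0.43  -0.103]
336 173 253 ((583.27392578125, -95.40031433105469), (54.19172286987305, 103.53523254394531), 1.1119524240493774) [ 0.583 -0.099]
378 174 280 ((580.7638549804688, -245.32000732421875), (57.77493667602539, 103.5816421508789), 1.1115564107894897) [ 0.581 -0.246]
```

View pics/crop.png

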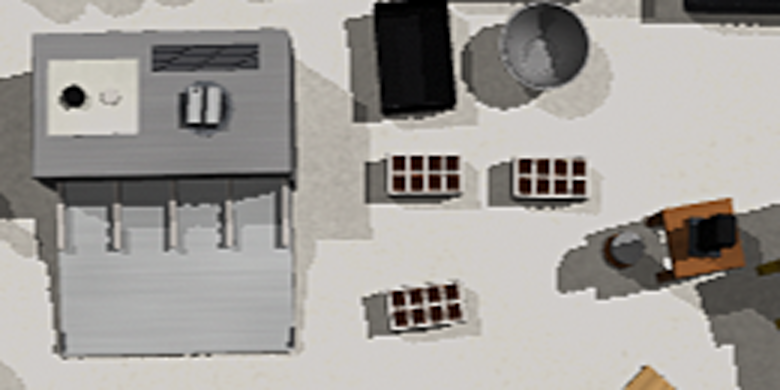

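View pics/crop2.png

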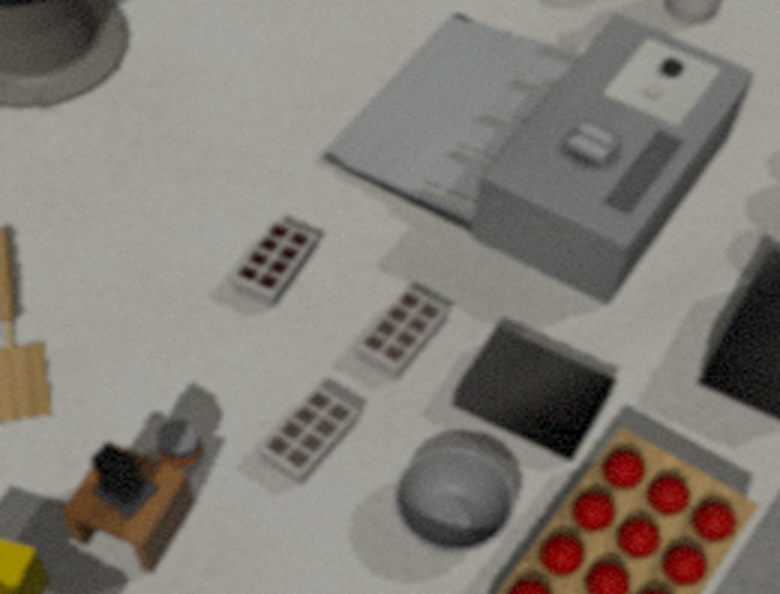

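```bash
python3 - <<'E'
from h import *
np.set_printoptions(precision=3,suppress=True)
p=robot.read_camera("top"); q=robot.read_camera("scene"); im=p["pixels"]
def T(x,y,z): return atz(p,(x/3+195-.33,y/3+115-.33),z)[:2]
def S(x,y,z): return atz(q,(x/3+200-.33,y/2.7+125-.33),z)[:2]
print("V",p["view"])
print("ramp L/R",T(60,355,.01),T(297,354,.01),"scene R corner",S(325,155,.01),S(460,15,.01))
print("hood fr",T(33,178,.128),T(293,183,.128),"bk",T(33,33,.128),T(290,28,.128),"scene",S(480,182,.128),S(607,15,.128))
print("ribs",[T(x,y,z) for x,y,z in[(62,248,.0396),(117,248,.0396),(172,248,.0396),(227,248,.0396),(283,248,.0396)]])
print("slot",T(204,104,.1435),S(590,143,.1435))
for n,t,s in [("A",(425,177),(403,328)),("B",(551,178),(313,428)),("C",(427,305),(278,255))]: print(n,T(*t,.033),S(*s,.033))
print("stand",[T(*t,.085) for t in[(663,212),(732,198),(745,262),(672,277)]])
print("stand S",[S(*t,.085) for t in[(117,442),(193,490),(140,535),(66,500)]])
print("jar",T(626,248,.058),"tray",T(415,55,.04))
print("handle T",T(717,233,.167),S(117,460,.167))
# chocolates contour angle
for (u,v) in [(337,217),(337,174),(379,174)]:
    w=cv2.resize(im[v-14:v+15,u-18:u+19],None,fx=4,fy=4,interpolation=cv2.INTER_CUBIC).astype(int)
    m=((w[:,:,0]<105)&(w[:,:,0]-w[:,:,2]>14)).astype(np.uint8)
    ys,xs=np.nonzero(m); g=np.array([atz(p,(x/4+u-18-.375,y/4+v-14-.375),.033)[:2] for x,y in zip(xs,ys)])
    C=np.cov(g.T); e,E=np.linalg.eigh(C); a=np.arctan2(E[1,1],E[0,1]); print(len(g),g.mean(0),np.degrees(a)%180,np.sqrt(e*12),cv2.minAreaRect((g*1000).astype(np.float32)))
E
```

```text
V [[ 0.019 -1.     0.003 -0.04 ]
 [ 0.995  0.019  0.102 -0.507]
 [-0.102  0.001  0.995 -1.343]
 [ 0.     0.     0.     1.   ]]
ramp L/R [0.367 0.325] [0.374 0.043] scene R corner [0.381 0.051] [0.374 0.328]
hood fr [0.561 0.333] [0.561 0.046] bk [0.726 0.341] [0.737 0.053] scene [0.577 0.043] [0.555 0.328]
ribs [array([0.492, 0.321]), array([0.494, 0.256]), array([0.495, 0.191]), array([0.496, 0.127]), array([0.497, 0.061])]
slot [0.645 0.145] [0.641 0.141]
A [ 0.586 -0.106] [ 0.592 -0.105]
B [ 0.588 -0.256] [ 0.591 -0.252]
C [ 0.434 -0.11 ] [ 0.435 -0.103]
stand [array([ 0.543, -0.375]), array([ 0.56 , -0.454]), array([ 0.487, -0.468]), array([ 0.468, -0.385])]
stand S [array([ 0.473, -0.384]), array([ 0.56 , -0.383]), array([ 0.552, -0.445]), array([ 0.477, -0.456])]
jar [ 0.503 -0.339] tray [ 0.733 -0.091]
handle T [ 0.51  -0.411] [ 0.517 -0.419]
2353 [ 0.434 -0.109] 97.10411131023831 [0.043 0.082] ((434.39813232421875, -108.06575012207031), (41.02345275878906, 79.3774185180664), 8.076019287109375)
2098 [ 0.59  -0.106] 91.53591117445332 [0.042 0.084] ((590.9796142578125, -106.11520385742188), (41.56180953979492, 77.95642852783203), 1.1121691465377808)
2180 [ 0.59  -0.256] 90.72879129075041 [0.044 0.084] ((590.0108032226562, -256.227783203125), (41.92814254760742, 77.89488220214844), 0.36511582136154175)
```

The crops agree with the fits. The cooler origin is about (0.371, 0.187) with yaw +0.02. The moulds are A (0.590, -0.106), B (0.590, -0.256) and C (0.434, -0.109). C's long axis is at 97° and the other two at about 91°. I'll start with C.

>>> carry_out(
  commands=[
    [[0, 0, 0], 0.188, 1],
    [[0, 0, 0], 0.188, 1],
    [[0, 0, 0], 0.188, 1],
    [[0, 0, 0], 0.188, 1],
    [[0, 0, 0], 0.188, 1],
    [[0, 0, 0], 0.187, 1],
    [[0, 0.048, 0], 0, 1],
    [[0, 0.048, 0], 0, 1],
    [[0, 0.048, 0], 0, 1],
    [[0, 0.048, 0], 0, 1],
    [[-0.05, 0, 0], 0, 1],
    [[-0.05, 0, 0], 0, 1],
    [[-0.05, 0, 0], 0, 1],
    [[-0.05, 0, 0], 0, 1],
    [[-0.05, 0, 0], 0, 1],
    [[-0.05, 0, 0], 0, 1],
    [[-0.05, 0, 0], 0, 1],
    [[-0.05, 0, 0], 0, 1],
    [[-0.05, 0, 0], 0, 1],
    [[-0.05, 0, 0], 0, 1],
  ],
  newtons=20,
)

```text
time: 3.7
tool_pos: [0.4187, 0.025, 0.244]
tool_rot: [3.141, 0.0, 1.697]
contact_force: [0.4, -0.2, 0.3]
opening: 0.0917
grip_force: 0.0
```

```bash
cat >> h.py <<'E'
O=np.array([.371,.187]); YC=.02
def cool(x,y):
    c,s=np.cos(YC),np.sin(YC); return O+np.array([c*x-s*y,s*x+c*y])
def go(xy,z,yaw):
    s=robot.observe(); P=s["tool_pos"]; y=s["tool_rot"][2]
    t=(y-yaw+np.pi)%(2*np.pi)-np.pi
    c,n=np.cos(yaw),np.sin(yaw); d=np.array(xy)-P[:2]
    print("turn %.3f then shift x %.4f y %.4f z %.4f"%(t,c*d[0]+n*d[1],n*d[0]-c*d[1],P[2]-z),"pos",np.round(P,4),np.round(s["tool_rot"],3),"t",s["time"],"F",np.round(s["contact_force"],1),"op",round(s["opening"],4))
E
python3 -c "
from h import *
go((.434,-.108),.022,1.695)"
```

```text
turn 0.002 then shift x -0.1339 y -0.0013 z 0.2220 pos [0.4187 0.025  0.244 ] [3.141 0.    1.697] t 3.7 F [ 0.4 -0.2  0.3] op 0.0917
```

>>> carry_out(
  commands=[
    [[-0.045, 0, 0], 0, 1],
    [[-0.045, 0, 0], 0, 1],
    [[-0.044, 0, 0], 0, 1],
    [[0, 0, 0.05], 0, 1],
    [[0, 0, 0.05], 0, 1],
    [[0, 0, 0.05], 0, 1],
    [[0, 0, 0.04], 0, 1],
    [[0, 0, 0.02], 0, 1],
    [[0, 0, 0.012], 0, 1],
    [[0, 0, 0], 0, 1],
    [[0, 0, 0], 0, 0],
    [[0, 0, 0], 0, 0],
    [[0, 0, 0], 0, 0],
    [[0, 0, 0], 0, 0],
    [[0, 0, 0], 0, 0],
    [[0, 0, 0], 0, 0],
  ],
  newtons=25,
)

```text
time: 5.7
tool_pos: [0.4353, -0.1063, 0.0218]
tool_rot: [-3.141, -0.0, 1.697]
contact_force: [-1.1, -0.5, 4.8]
opening: 0.05
grip_force: 25.0
```

```bash
python3 -c "
from h import *
for y in (33,-33,-99): print(cool(.07,y/1000),cool(.0,y/1000),cool(.149,y/1000))
go(cool(.07,.033),.15,3.1616)"
```

```text
[0.44032604 0.22139331] [0.37034004 0.2199934 ] [0.51931024 0.2229732 ]
[0.44164596 0.15540651] [0.37165996 0.1540066 ] [0.52063016 0.1569864 ]
[0.44296587 0.08941971] [0.37297987 0.0880198 ] [0.52195007 0.0909996 ]
turn -1.464 then shift x -0.0115 y 0.3275 z -0.1282 pos [ 0.4353 -0.1063  0.0218] [-3.141 -0.     1.697] t 5.7 F [-1.1 -0.5  4.8] op 0.05
```

>>> carry_out(
  commands=[
    [[0, 0, -0.03], 0, 0],
    [[0, 0, -0.05], 0, 0],
    [[0, 0, -0.048], 0, 0],
    [[0, 0, 0], -0.183, 0],
    [[0, 0, 0], -0.183, 0],
    [[0, 0, 0], -0.183, 0],
    [[0, 0, 0], -0.183, 0],
    [[0, 0, 0], -0.183, 0],
    [[0, 0, 0], -0.183, 0],
    [[0, 0, 0], -0.183, 0],
    [[0, 0, 0], -0.183, 0],
    [[-0.012, 0.047, 0], 0, 0],
    [[0, 0.047, 0], 0, 0],
    [[0, 0.047, 0], 0, 0],
    [[0, 0.047, 0], 0, 0],
    [[0, 0.047, 0], 0, 0],
    [[0, 0.047, 0], 0, 0],
    [[0, 0.046, 0], 0, 0],
    [[0, 0, 0], 0, 0],
  ],
)

```text
time: 8.07
tool_pos: [0.4404, 0.2244, 0.1492]
tool_rot: [3.141, -0.0, -3.118]
contact_force: [0.1, -0.8, -1.7]
opening: 0.0498
grip_force: 25.0
```

```bash
python3 -c "
from h import *
go(cool(.07,.033),.053,3.1616)
p=robot.read_camera('scene'); cv2.imwrite('pics/a1.png',cv2.resize(p['pixels'][100:250,240:460],None,fx=3,fy=3)[:,:,::-1])"
```

```text
turn 0.004 then shift x 0.0001 y -0.0030 z 0.0962 pos [0.4404 0.2244 0.1492] [ 3.141 -0.    -3.118] t 8.075 F [ 0.1 -0.8 -1.7] op 0.0498
```

View pics/a1.png

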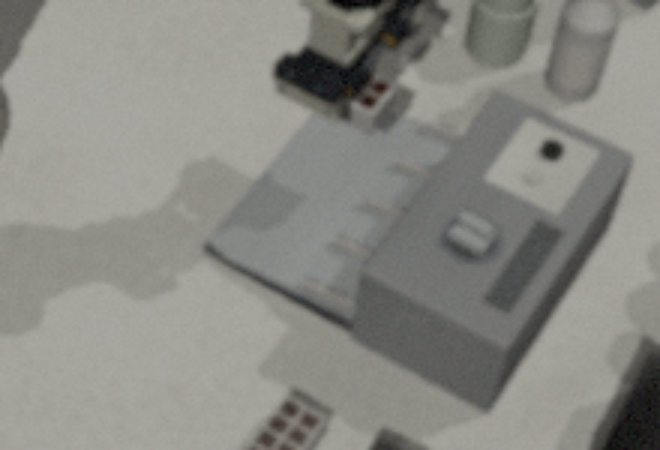

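>>> carry_out(
  commands=[
    [[0, -0.003, 0.03], 0, 0],
    [[0, 0, 0.03], 0, 0],
    [[0, 0, 0.02], 0, 0],
    [[0, 0, 0.01], 0, 0],
    [[0, 0, 0.006], 0, 0],
    [[0, 0, 0], 0, 0],
    [[0, 0, 0], 0, 0.8],
    [[0, 0, 0], 0, 0.8],
    [[0, 0, 0], 0, 0.8],
    [[0, 0, -0.02], 0, 0.8],
    [[0, 0, -0.05], 0, 0.8],
    [[0.04, 0, 0], 0, 0],
    [[0.04, 0, 0], 0, 0],
    [[0, 0, 0], 0, 0],
    [[0, 0, 0.03], 0, 0],
    [[0, 0, 0.03], 0, 0],
    [[0, 0, 0.02], 0, 0],
    [[0, 0, 0], 0, 0],
  ],
)

```text
time: 10.38
tool_pos: [0.3613, 0.2171, 0.0428]
tool_rot: [-3.141, -0.002, -3.122]
contact_force: [-1.0, -0.1, 0.4]
opening: 0.0081
grip_force: 0.0
```

```bash
python3 -c "
from h import *
go(cool(.0,.033),.044,3.1616)
p=robot.read_camera('top'); cv2.imwrite('pics/a2.png',cv2.resize(p['pixels'][110:260,190:400],None,fx=3,fy=3)[:,:,::-1])"
```

```text
turn -0.001 then shift x -0.0091 y 0.0027 z -0.0012 pos [0.3613 0.2171 0.0428] [-3.141e+00 -2.000e-03 -3.122e+00] t 10.375 F [-1.  -0.1  0.4] op 0.0081
```

View pics/a2.png

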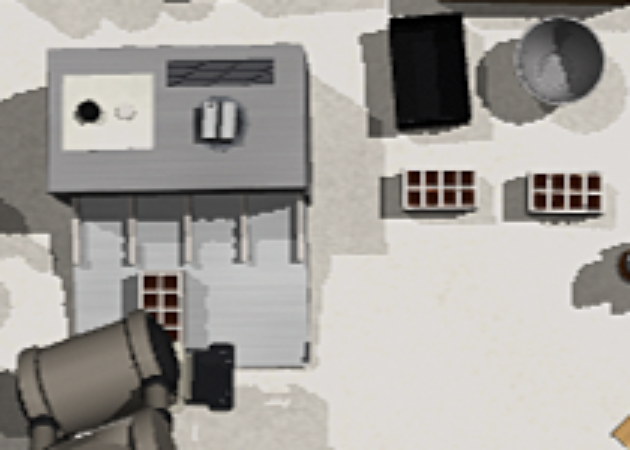

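The mould sits straight on the ramp at crop (162,305), centred between ribs at 132 and 189. I'll push it home.

>>> carry_out(
  commands=[
    [[-0.01, 0.003, 0], 0, 0],
    [[-0.012, 0, -0.001], 0, 0],
    [[-0.012, 0, -0.002], 0, 0],
    [[-0.012, 0, -0.002], 0, 0],
    [[-0.012, 0, -0.002], 0, 0],
    [[-0.012, 0, -0.002], 0, 0],
    [[-0.012, 0, -0.002], 0, 0],
    [[-0.012, 0, -0.002], 0, 0],
    [[-0.012, 0, -0.002], 0, 0],
    [[-0.012, 0, -0.002], 0, 0],
    [[-0.012, 0, -0.002], 0, 0],
    [[-0.012, 0, -0.002], 0, 0],
    [[-0.01, 0, -0.001], 0, 0],
    [[-0.006, 0, 0], 0, 0],
  ],
)

```text
time: 12.18
tool_pos: [0.5168, 0.2233, 0.0657]
tool_rot: [-3.141, -0.006, -3.122]
contact_force: [-20.1, 0.8, 14.5]
opening: 0.0001
grip_force: 10.2
```

```bash
python3 -c "
from h import *
go(cool(.149,.033),.062,3.1616)"
```

```text
turn -0.000 then shift x -0.0025 y -0.0004 z 0.0037 pos [0.5168 0.2233 0.0657] [-3.141 -0.006 -3.122] t 12.175 F [-20.1   0.8  14.5] op 0.0001
```

>>> carry_out(
  commands=[
    [[-0.003, 0, 0], 0, 0],
    [[0.02, 0, 0], 0, 0],
    [[0.03, 0, 0], 0, 0],
    [[0.03, 0, -0.03], 0, 1],
    [[0, 0, -0.05], 0, 1],
    [[0, -0.06, -0.03], 0, 1],
    [[0, -0.06, 0], 0, 1],
    [[0, -0.06, 0], 0, 1],
    [[0, -0.06, 0], 0, 1],
  ],
)

```text
time: 13.3
tool_pos: [0.4472, -0.016, 0.1743]
tool_rot: [-3.141, 0.002, -3.122]
contact_force: [1.5, -0.1, -0.1]
opening: 0.0559
grip_force: 0.0
```

```bash
python3 -c "
from h import *
go((.59,-.106),.022,1.597)
p=robot.read_camera('scene'); cv2.imwrite('pics/a3.png',cv2.resize(p['pixels'][100:250,240:460],None,fx=3,fy=3)[:,:,::-1])
print(proj(p,[*cool(.158,.033),.048]))
for y in (.008,.058): print((proj(p,[*cool(.158+.0045,y),.064])-[240,100])*3)
print(atz(p,(374,158),.064))
"
```

```text
turn 1.565 then shift x -0.0937 y 0.1404 z 0.1523 pos [ 0.4472 -0.016   0.1743] [-3.141e+00  2.000e-03 -3.122e+00] t 13.3 F [ 1.5 -0.1 -0.1] op 0.0559
[375.3494795  162.40989789]
[399.24942213 194.81856158]
[422.86698396 165.25628026]
[0.52040015 0.22435397 0.064     ]
```

View pics/a3.png

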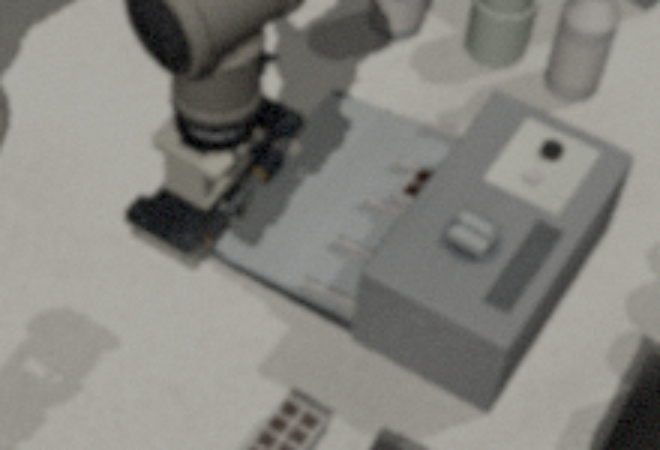

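Mould 1 is home: its rear edge is at crop (399-423, 195-165), where I predicted it. Next is mould A.

>>> carry_out(
  commands=[
    [[0, 0, 0], 0.174, 0.8],
    [[0, 0, 0], 0.174, 0.8],
    [[0, 0, 0], 0.174, 0.8],
    [[0, 0, 0], 0.174, 0.8],
    [[0, 0, 0], 0.174, 0.8],
    [[0, 0, 0], 0.174, 0.8],
    [[0, 0, 0], 0.174, 0.8],
    [[0, 0, 0], 0.174, 0.8],
    [[0, 0, 0], 0.173, 0.8],
    [[-0.031, 0.047, 0], 0, 0.8],
    [[-0.031, 0.047, 0], 0, 0.8],
    [[-0.031, 0.046, 0], 0, 0.8],
    [[0, 0, 0.04], 0, 0.8],
    [[0, 0, 0.04], 0, 0.8],
    [[0, 0, 0.02], 0, 0.8],
    [[0, 0, 0], 0, 0.8],
  ],
)

```text
time: 15.35
tool_pos: [0.5884, -0.103, 0.0721]
tool_rot: [-3.139, -0.001, 1.596]
contact_force: [0.7, -0.5, -0.4]
opening: 0.0733
grip_force: 0.0
```

```bash
python3 -c "
from h import *
go((.59,-.106),.022,1.597)"
```

```text
turn -0.001 then shift x -0.0030 y 0.0015 z 0.0501 pos [ 0.5884 -0.103   0.0721] [-3.139e+00 -1.000e-03  1.596e+00] t 15.35 F [ 0.7 -0.5 -0.4] op 0.0733
```

>>> carry_out(
  commands=[
    [[-0.003, 0.001, 0.03], 0, 0.8],
    [[0, 0, 0.015], 0, 0.8],
    [[0, 0, 0.005], 0, 0.8],
    [[0, 0, 0], 0, 0.8],
    [[0, 0, 0], 0, 0],
    [[0, 0, 0], 0, 0],
    [[0, 0, 0], 0, 0],
    [[0, 0, 0], 0, 0],
    [[0, 0, 0], 0, 0],
    [[0, 0, -0.03], 0, 0],
    [[0, 0, -0.05], 0, 0],
    [[0, 0, -0.05], 0, 0],
    [[0, -0.04, 0], 0, 0],
    [[0, -0.04, 0], 0, 0],
    [[0, -0.04, 0], 0, 0],
    [[0, -0.028, 0], 0, 0],
    [[0, 0, 0], 0, 0],
  ],
)

```text
time: 17.48
tool_pos: [0.4399, -0.1097, 0.1533]
tool_rot: [-3.139, -0.001, 1.595]
contact_force: [0.2, -0.2, -2.0]
opening: 0.0498
grip_force: 25.0
```

```bash
python3 -c "
from h import *
go(cool(.07,-.033),.053,3.1616)"
```

```text
turn -1.566 then shift x -0.0070 y 0.2650 z 0.1003 pos [ 0.4399 -0.1097  0.1533] [-3.139e+00 -1.000e-03  1.595e+00] t 17.475 F [ 0.2 -0.2 -2. ] op 0.0498
```

>>> carry_out(
  commands=[
    [[0, 0, 0], -0.174, 0],
    [[0, 0, 0], -0.174, 0],
    [[0, 0, 0], -0.174, 0],
    [[0, 0, 0], -0.174, 0],
    [[0, 0, 0], -0.174, 0],
    [[0, 0, 0], -0.174, 0],
    [[0, 0, 0], -0.174, 0],
    [[0, 0, 0], -0.174, 0],
    [[0, 0, 0], -0.174, 0],
    [[-0.007, 0.044, 0], 0, 0],
    [[0, 0.044, 0], 0, 0],
    [[0, 0.044, 0], 0, 0],
    [[0, 0.044, 0], 0, 0],
    [[0, 0.044, 0], 0, 0],
    [[0, 0.045, 0], 0, 0],
    [[0, 0, 0.04], 0, 0],
    [[0, 0, 0], 0, 0],
  ],
)

```text
time: 19.6
tool_pos: [0.4419, 0.1553, 0.1114]
tool_rot: [-3.141, -0.006, -3.12]
contact_force: [0.6, -0.3, -2.7]
opening: 0.0499
grip_force: 25.0
```

```bash
python3 -c "
from h import *
go(cool(.07,-.033),.053,3.1616)"
```

```text
turn 0.002 then shift x 0.0003 y 0.0001 z 0.0584 pos [0.4419 0.1553 0.1114] [-3.141 -0.006 -3.12 ] t 19.6 F [ 0.6 -0.3 -2.7] op 0.0499
```

>>> carry_out(
  commands=[
    [[0, 0, 0.03], 0, 0],
    [[0, 0, 0.02], 0, 0],
    [[0, 0, 0.008], 0, 0],
    [[0, 0, 0], 0, 0],
    [[0, 0, 0], 0, 0.8],
    [[0, 0, 0], 0, 0.8],
    [[0, 0, 0], 0, 0.8],
    [[0, 0, -0.02], 0, 0.8],
    [[0, 0, -0.05], 0, 0.8],
    [[0.04, 0, 0], 0, 0],
    [[0.04, 0, 0], 0, 0],
    [[0, 0, 0], 0, 0],
    [[0, 0, 0.03], 0, 0],
    [[0, 0, 0.03], 0, 0],
    [[0, 0, 0.02], 0, 0],
    [[0, 0, 0], 0, 0],
  ],
)

```text
time: 21.6
tool_pos: [0.3638, 0.1532, 0.0448]
tool_rot: [-3.141, -0.002, -3.121]
contact_force: [-1.3, -0.7, 0.1]
opening: 0.0082
grip_force: 0.0
```

```bash
python3 -c "
from h import *
go(cool(-.010,-.033),.044,3.1616)"
```

```text
turn 0.001 then shift x 0.0021 y 0.0006 z 0.0008 pos [0.3638 0.1532 0.0448] [-3.141e+00 -2.000e-03 -3.121e+00] t 21.6 F [-1.3 -0.7  0.1] op 0.0082
```

>>> carry_out(
  commands=[
    [[-0.01, 0.001, 0], 0, 0],
    [[-0.012, 0, -0.001], 0, 0],
    [[-0.012, 0, -0.002], 0, 0],
    [[-0.012, 0, -0.002], 0, 0],
    [[-0.012, 0, -0.002], 0, 0],
    [[-0.012, 0, -0.002], 0, 0],
    [[-0.012, 0, -0.002], 0, 0],
    [[-0.012, 0, -0.002], 0, 0],
    [[-0.012, 0, -0.002], 0, 0],
    [[-0.012, 0, -0.002], 0, 0],
    [[-0.012, 0, -0.001], 0, 0],
    [[-0.012, 0, -0.001], 0, 0],
    [[-0.01, 0, -0.001], 0, 0],
    [[-0.007, 0, 0], 0, 0],
  ],
)

```text
time: 23.35
tool_pos: [0.5194, 0.1575, 0.0654]
tool_rot: [-3.141, -0.009, -3.121]
contact_force: [-26.1, 0.2, 20.8]
opening: 0.0003
grip_force: 13.4
```

```bash
python3 -c "
from h import *
go(cool(.149,-.033),.062,3.1616)"
```

```text
turn 0.001 then shift x -0.0012 y -0.0005 z 0.0034 pos [0.5194 0.1575 0.0654] [-3.141 -0.009 -3.121] t 23.35 F [-26.1   0.2  20.8] op 0.0003
```

>>> carry_out(
  commands=[
    [[0.02, 0, 0], 0, 0],
    [[0.03, 0, 0], 0, 0],
    [[0.03, 0, -0.03], 0, 0.8],
    [[0, 0, -0.05], 0, 0.8],
    [[0, -0.06, -0.03], 0, 0.8],
    [[0, -0.06, 0], 0, 0.8],
    [[0, -0.06, 0], 0, 0.8],
    [[0, -0.06, 0], 0, 0.8],
    [[0, -0.06, 0], 0, 0.8],
    [[0, -0.05, 0], 0.174, 0.8],
    [[0, 0, 0], 0.174, 0.8],
    [[0, 0, 0], 0.174, 0.8],
    [[0, 0, 0], 0.174, 0.8],
    [[0, 0, 0], 0.174, 0.8],
    [[0, 0, 0], 0.174, 0.8],
    [[0, 0, 0], 0.174, 0.8],
    [[0, 0, 0], 0.174, 0.8],
    [[0, 0, 0], 0.174, 0.8],
    [[0, 0, 0], 0, 0.8],
  ],
)

```text
time: 25.72
tool_pos: [0.4505, -0.1905, 0.1738]
tool_rot: [3.14, 0.001, 1.598]
contact_force: [-0.3, -0.3, 0.6]
opening: 0.0734
grip_force: 0.0
```

```bash
python3 -c "
from h import *
go((.59,-.256),.022,1.583)
p=robot.read_camera('scene'); cv2.imwrite('pics/a4.png',cv2.resize(p['pixels'][100:330,200:460],None,fx=2.6,fy=2.6)[:,:,::-1])
q=robot.read_camera('top')
for r in robot.tip_of(q,'mould0_mid')[:5]: print(r['p'],r['at'],atz(q,r['at'],.016))"
```

```text
turn 0.015 then shift x -0.0672 y 0.1387 z 0.1518 pos [ 0.4505 -0.1905  0.1738] [3.140e+00 1.000e-03 1.598e+00] t 25.725 F [-0.3 -0.3  0.6] op 0.0734
0.49 [245.4, 173.0] [0.58508365 0.22225199 0.016     ]
0.27 [176.4, 233.7] [0.36224163 0.45918834 0.016     ]
```

View pics/a4.png

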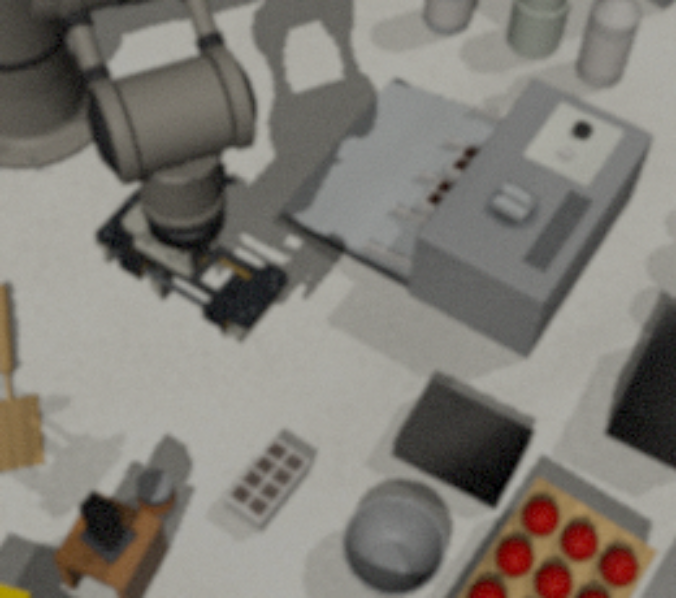

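Two moulds are home, at crop (465,158) and (440,192). B is still where it was, at (272,478).

>>> carry_out(
  commands=[
    [[-0.034, 0.047, 0], 0.015, 0.8],
    [[-0.034, 0.046, 0], 0, 0.8],
    [[0, 0.046, 0.04], 0, 0.8],
    [[0, 0, 0.04], 0, 0.8],
    [[0, 0, 0.03], 0, 0.8],
    [[0, 0, 0], 0, 0.8],
    [[0, 0, 0.02], 0, 0.8],
    [[0, 0, 0.015], 0, 0.8],
    [[0, 0, 0.006], 0, 0.8],
    [[0, 0, 0], 0, 0],
    [[0, 0, 0], 0, 0],
    [[0, 0, 0], 0, 0],
    [[0, 0, 0], 0, 0],
    [[0, 0, 0], 0, 0],
    [[0, 0, -0.03], 0, 0],
    [[0, 0, -0.05], 0, 0],
    [[0, 0, -0.05], 0, 0],
    [[0, 0, 0], 0, 0],
  ],
)

```text
time: 28.12
tool_pos: [0.5919, -0.2567, 0.157]
tool_rot: [3.134, 0.004, 1.581]
contact_force: [-0.1, 0.1, -2.3]
opening: 0.0497
grip_force: 24.9
```

```bash
python3 -c "
from h import *
go(cool(.07,-.099),.053,1.583)
go(cool(.07,-.099),.053,3.1616)"
```

```text
turn -0.002 then shift x 0.3479 y -0.1447 z 0.1040 pos [ 0.5919 -0.2567  0.157 ] [3.134 0.004 1.581] t 28.125 F [-0.1  0.1 -2.3] op 0.0497
turn -1.580 then shift x 0.1420 y 0.3490 z 0.1040 pos [ 0.5919 -0.2567  0.157 ] [3.134 0.004 1.581] t 28.125 F [-0.1  0.1 -2.3] op 0.0497
```

>>> carry_out(
  commands=[
    [[0.05, -0.048, 0], 0, 0],
    [[0.05, -0.048, 0], 0, 0],
    [[0.05, -0.048, 0], 0, 0],
    [[0, 0, 0], -0.1755, 0],
    [[0, 0, 0], -0.1755, 0],
    [[0, 0, 0], -0.1755, 0],
    [[0, 0, 0], -0.1755, 0],
    [[0, 0, 0], -0.1755, 0],
    [[0, 0, 0], -0.1755, 0],
    [[0, 0, 0], -0.1755, 0],
    [[0, 0, 0], -0.1755, 0],
    [[0, 0, 0], -0.1755, 0],
    [[0, 0.05, 0], 0, 0],
    [[0, 0.05, 0], 0, 0],
    [[0, 0.05, 0], 0, 0],
    [[0, 0.049, 0], 0, 0],
    [[0, 0, 0.04], 0, 0],
    [[0, 0, 0], 0, 0],
  ],
)

```text
time: 30.38
tool_pos: [0.4519, 0.0777, 0.1097]
tool_rot: [3.141, -0.008, -3.121]
contact_force: [-0.2, -0.4, -1.3]
opening: 0.0498
grip_force: 24.9
```

```bash
python3 -c "
from h import *
go(cool(.07,-.099),.053,3.1616)"
```

```text
turn 0.001 then shift x 0.0087 y 0.0119 z 0.0567 pos [0.4519 0.0777 0.1097] [ 3.141 -0.008 -3.121] t 30.375 F [-0.2 -0.4 -1.3] op 0.0498
```

>>> carry_out(
  commands=[
    [[0.009, 0.012, 0], 0, 0],
    [[0, 0, 0.03], 0, 0],
    [[0, 0, 0.02], 0, 0],
    [[0, 0, 0.007], 0, 0],
    [[0, 0, 0], 0, 0],
    [[0, 0, 0], 0, 0.8],
    [[0, 0, 0], 0, 0.8],
    [[0, 0, 0], 0, 0.8],
    [[0, 0, -0.02], 0, 0.8],
    [[0, 0, -0.05], 0, 0.8],
    [[0.04, 0, 0], 0, 0],
    [[0.04, 0, 0], 0, 0],
    [[0, 0, 0], 0, 0],
    [[0, 0, 0.03], 0, 0],
    [[0, 0, 0.03], 0, 0],
    [[0, 0, 0.02], 0, 0],
    [[0, 0, 0], 0, 0],
  ],
)

```text
time: 32.5
tool_pos: [0.3659, 0.0874, 0.0447]
tool_rot: [3.142, -0.002, -3.123]
contact_force: [1.1, 0.2, 0.3]
opening: 0.0082
grip_force: 0.0
```

```bash
python3 -c "
from h import *
go(cool(-.01,-.099),.044,3.1616)"
```

```text
turn -0.001 then shift x 0.0029 y 0.0005 z 0.0007 pos [0.3659 0.0874 0.0447] [ 3.142e+00 -2.000e-03 -3.123e+00] t 32.5 F [1.1 0.2 0.3] op 0.0082
```

>>> carry_out(
  commands=[
    [[-0.01, 0.001, 0], 0, 0],
    [[-0.012, 0, -0.001], 0, 0],
    [[-0.012, 0, -0.002], 0, 0],
    [[-0.012, 0, -0.002], 0, 0],
    [[-0.012, 0, -0.002], 0, 0],
    [[-0.012, 0, -0.002], 0, 0],
    [[-0.012, 0, -0.002], 0, 0],
    [[-0.012, 0, -0.002], 0, 0],
    [[-0.012, 0, -0.002], 0, 0],
    [[-0.012, 0, -0.002], 0, 0],
    [[-0.012, 0, -0.001], 0, 0],
    [[-0.012, 0, -0.001], 0, 0],
    [[-0.01, 0, -0.001], 0, 0],
    [[-0.006, 0, 0], 0, 0],
  ],
)

```text
time: 34.25
tool_pos: [0.5218, 0.0915, 0.0655]
tool_rot: [-3.142, -0.006, -3.122]
contact_force: [-19.1, -1.5, 14.0]
opening: 0.0003
grip_force: 9.7
```

```bash
python3 -c "
from h import *
go(cool(.149,-.099),.062,3.1616)"
```

```text
turn -0.001 then shift x -0.0001 y -0.0005 z 0.0035 pos [0.5218 0.0915 0.0655] [-3.142 -0.006 -3.122] t 34.25 F [-19.1  -1.5  14. ] op 0.0003
```

All three have reached the stop at 19-26 N. I'll back off, check them, and look closely at the driver.

>>> carry_out(
  commands=[
    [[0.02, 0, 0], 0, 0],
    [[0.03, 0, 0], 0, 0],
    [[0.03, 0, -0.03], 0, 0.9],
    [[0, 0, -0.05], 0, 0.9],
    [[0, 0, -0.05], 0, 0.9],
    [[0, -0.04, -0.04], 0, 0.9],
  ],
)

```text
time: 35.0
tool_pos: [0.4456, 0.0508, 0.2382]
tool_rot: [3.141, 0.004, -3.119]
contact_force: [0.1, -1.5, -0.5]
opening: 0.0357
grip_force: 0.0
```

```bash
python3 -c "
from h import *
go((.514,-.418),.2,3.14)
q=robot.read_camera('top');p=robot.read_camera('scene'); 
a=cv2.resize(q['pixels'][175:220,390:450],None,fx=6.5,fy=6.5,interpolation=cv2.INTER_CUBIC)
b=cv2.resize(p['pixels'][265:335,205:285],None,fx=390/80,fy=390/80,interpolation=cv2.INTER_CUBIC)
c=cv2.resize(q['pixels'][120:220,200:300],(300,300)); d=cv2.resize(p['pixels'][130:230,340:440],(300,300))
W=np.zeros((650,790,3),np.uint8); W[:a.shape[0],:390]=a[:,:390]; W[:b.shape[0],400:790]=b[:,:390]; W[345:645,:300]=c; W[345:645,400:700]=d
W=W[:600]
cv2.imwrite('pics/a5.png',W[:,:,::-1])"
```

```text
turn 0.024 then shift x -0.0692 y -0.4687 z 0.0382 pos [0.4456 0.0508 0.2382] [ 3.141  0.004 -3.119] t 35.0 F [ 0.1 -1.5 -0.5] op 0.0357
```

View pics/a5.png

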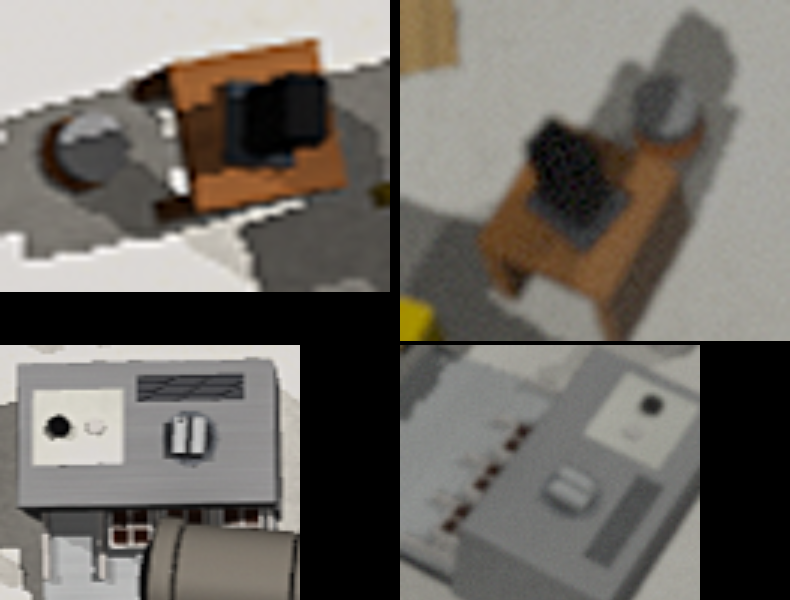

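All three rears look home, in the bottom-left at (125,522), (185,515) and (245,515). The handle's long side lies along world x, roughly square to the base. I'll fit the handle pose and the slot.

```bash
cat > fit.py <<'E'
from h import *
from scipy.optimize import minimize
np.set_printoptions(precision=4,suppress=True)
q=robot.read_camera('top');p=robot.read_camera('scene'); ims=[]
for c,(u,v,w,h) in ((q,(418,180,26,22)),(p,(222,280,36,40))):
    g=c['pixels'][v:v+h,u:u+w].astype(float).max(2); g=cv2.resize(g,None,fx=8,fy=8,interpolation=cv2.INTER_LINEAR)
    m=(g<48).astype(np.uint8); n,l,st,_=cv2.connectedComponentsWithStats(m); k=1+np.argmax(st[1:,4]); m=(l==k).astype(np.uint8)
    ims.append((c,u,v,m)); print(m.sum()/64,st[k][:4]/8+[u,v,0,0])
B=np.array([[i*.017,j*.012,k] for i in(-1,1) for j in(-1,1) for k in(.092,.167)])
def cost(t,each=False):
    x,y,a=t[0],t[1],t[2]; R=np.array([[np.cos(a),-np.sin(a)],[np.sin(a),np.cos(a)]]); r=[]
    for c,u,v,m in ims:
        P=np.array([proj(c,[*(R@b[:2]+[x,y]),b[2]]) for b in B]); P=((P-[u-.5,v-.5])*8).astype(np.float32)
        z=np.zeros_like(m); cv2.fillConvexPoly(z,cv2.convexHull(P).astype(np.int32),1)
        r.append((z!=m).sum()/m.sum())
    return r if each else sum(r)
best=min((minimize(cost,[.513,-.416,a],method='Nelder-Mead',options=dict(initial_simplex=[[.513,-.416,a],[.52,-.416,a],[.513,-.409,a],[.513,-.416,a+.2]])) for a in (-.3,0,.15,.3,1.57,1.8)),key=lambda r:r.fun)
print(best.x,cost(best.x,True))
E
python3 fit.py
```

```text
183.71875 [423.875 186.375  16.5    14.25 ]
252.40625 [231.875 290.375  16.875  22.125]
[ 0.5122 -0.4182 -0.196 ] [np.float64(0.20938935193060043), np.float64(0.2591308654203293)]
```

>>> carry_out(
  commands=[
    [[0, -0.047, 0], 0.024, 0.9],
    [[0, -0.047, 0], 0, 0.9],
    [[0, -0.047, 0], 0, 0.9],
    [[0, -0.047, 0], 0, 0.9],
    [[0, -0.047, 0], 0, 0.9],
    [[0, -0.047, 0], 0, 0.9],
    [[0, -0.047, 0], 0, 0.9],
    [[-0.03, -0.047, 0], 0, 0.9],
    [[-0.02, -0.047, 0], 0, 0.9],
    [[-0.017, -0.045, 0], 0, 0.9],
    [[0, 0, 0], 0, 0.9],
    [[0, 0, 0], 0, 0.9],
  ],
)

```text
time: 36.7
tool_pos: [0.5104, -0.4172, 0.2335]
tool_rot: [3.139, -0.002, 3.137]
contact_force: [-0.2, 0.6, -0.2]
opening: 0.0825
grip_force: 0.0
```

```bash
python3 -c "
from h import *
go((.512,-.418),.1275,3.14)"
```

```text
turn -0.003 then shift x -0.0016 y -0.0008 z 0.1060 pos [ 0.5104 -0.4172  0.2335] [ 3.139e+00 -2.000e-03  3.137e+00] t 36.7 F [-0.2  0.6 -0.2] op 0.0825
```

>>> carry_out(
  commands=[
    [[-0.001, 0, 0.03], 0, 0.9],
    [[0, 0, 0.03], 0, 0.9],
    [[0, 0, 0.025], 0, 0.9],
    [[0, 0, 0.015], 0, 0.9],
    [[0, 0, 0.005], 0, 0.9],
    [[0, 0, 0], 0, 0.9],
    [[0, 0, 0], 0, 0],
    [[0, 0, 0], 0, 0],
    [[0, 0, 0], 0, 0],
    [[0, 0, 0], 0, 0],
    [[0, 0, 0], 0, 0],
    [[0, 0, 0], 0, 0],
    [[0, 0, 0], 0, 0],
    [[0, 0, 0], 0, 0],
  ],
  newtons=30,
)

```text
time: 38.45
tool_pos: [0.5113, -0.4185, 0.1306]
tool_rot: [-3.141, 0.0, 3.137]
contact_force: [0.1, -1.3, 0.8]
opening: 0.0238
grip_force: 30.0
```

```bash
python3 -c "
from h import *
go((.512,-.418),.1275,3.14); print(robot.observe()['torque'],robot.observe()['qpos'])"
```

```text
turn -0.003 then shift x -0.0007 y 0.0005 z 0.0031 pos [ 0.5113 -0.4185  0.1306] [-3.141  0.     3.137] t 38.45 F [ 0.1 -1.3  0.8] op 0.0238
[-0.09683272 -0.04172308 -0.05086974] [-8.01782444e-01  6.85527258e-01  1.26250985e+00 -1.98614034e-05
  1.19330661e+00 -2.36777158e+00]
```

>>> carry_out(
  commands=[
    [[0, 0, 0], 0, 0],
    [[0, 0, -0.02], 0, 0],
    [[0, 0, -0.04], 0, 0],
    [[0, 0, -0.04], 0, 0],
    [[0, 0, -0.04], 0, 0],
    [[0, 0, -0.03], 0, 0],
    [[0, 0.05, 0], 0, 0],
    [[0, 0.05, 0], 0, 0],
    [[0, 0.05, 0], 0, 0],
    [[0, 0.05, 0], 0, 0],
    [[0, 0.05, 0], 0, 0],
    [[-0.04, 0.05, 0], 0, 0],
    [[-0.03, 0.05, 0], 0, 0],
    [[-0.02, 0.05, 0], 0, 0],
    [[0, 0.05, 0], 0, 0],
    [[0, 0, 0], 0, 0],
    [[0, 0, 0], 0, 0],
  ],
  newtons=45,
)

```text
time: 40.58
tool_pos: [0.6023, 0.0298, 0.3004]
tool_rot: [-3.141, -0.001, 3.137]
contact_force: [0.5, -0.5, -2.3]
opening: 0.0238
grip_force: 45.0
```

```bash
python3 -c "
from h import *
go((.643,.142),.251,3.11)
q=robot.read_camera('top');p=robot.read_camera('scene'); 
a=cv2.resize(q['pixels'][135:200,235:320],(780,596),interpolation=cv2.INTER_CUBIC)
b=cv2.resize(p['pixels'][110:215,330:460],(740,598),interpolation=cv2.INTER_CUBIC)
cv2.imwrite('pics/a6.png',b[:,:,::-1])
T=robot.observe()['tool_pos']
print((proj(p,[T[0],T[1],T[2]-.1206])-[330,110])*740/130,(proj(p,[T[0],T[1],T[2]-.1206+.038])-[330,110])*740/130)
print((proj(p,[.643,.142,.1435])-[330,110])*740/130)
"
```

```text
turn 0.027 then shift x -0.0372 y 0.1134 z 0.0494 pos [0.6023 0.0298 0.3004] [-3.141e+00 -1.000e-03  3.137e+00] t 40.575 F [ 0.5 -0.5 -2.3] op 0.0238
[204.41797142 450.79264471] [211.31974583 405.60717383]
[381.0921001  385.31188929]
```

View pics/a6.png

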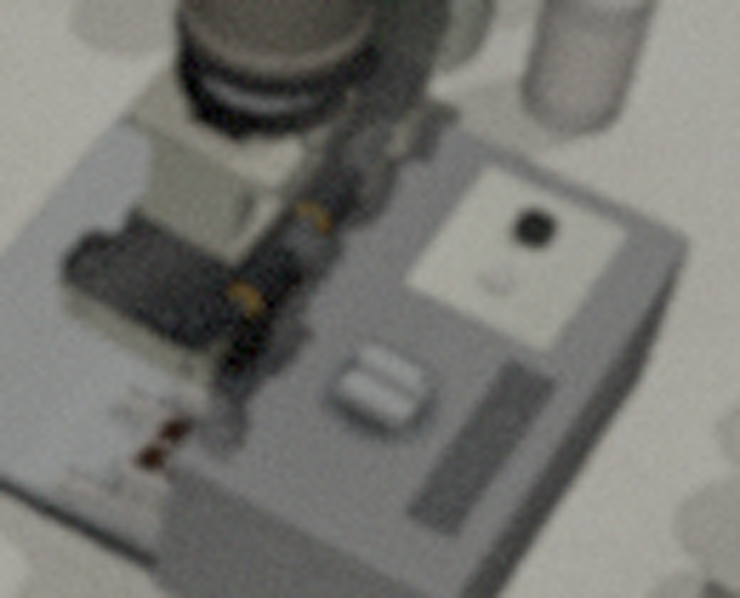

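The slot line runs (358,362)–(415,390) with its middle near (386,377). The blade hangs at about (222,440), a little to the right of the prediction at (204,451). I'll quantify both offsets.

```bash
python3 - <<'E'
from h import *
np.set_printoptions(precision=4,suppress=True)
p=robot.read_camera('scene'); T=robot.observe()['tool_pos']; k=130/740
f=lambda x,y,z: atz(p,(x*k+330-.4,y*k+110-.4),z)
print("slot line",f(386,377,.1435),f(358,362,.1435),f(415,390,.1435))
print("tip",f(225,445,T[2]-.1206),T)
for n,z in (('slot',.1435),('driver',T[2]-.1206),('driver_grip',T[2]+.001)):
    for r in robot.tip_of(p,n)[:2]: print(n,r['p'],(np.array(r['at'])-[330,110])/k,atz(p,r['at'],z))
b=cv2.resize(p['pixels'][160:200,350:410],(780,520),interpolation=cv2.INTER_CUBIC)
b=cv2.normalize(b,None,0,255,cv2.NORM_MINMAX); b=np.clip(b.astype(float)*1.5,0,255).astype(np.uint8)
cv2.imwrite('pics/a7.png',b[:,:,::-1])
E
```

```text
slot line [0.6406 0.1488 0.1435] [0.6237 0.1486 0.1435] [0.6571 0.1504 0.1435]
tip [0.6071 0.0383 0.18  ] [0.6024 0.0286 0.3006]
slot 0.53 [401.3077 376.2615] [0.6485 0.1533 0.1435]
slot 0.39 [195.8154 472.4615] [0.5948 0.0384 0.1435]
driver 0.57 [201.5077 460.5077] [0.6044 0.0229 0.18  ]
driver 0.38 [216.3077 502.6308] [0.6239 0.006  0.18  ]
driver_grip 0.44 [245.3385 309.6615] [0.6125 0.0279 0.3016]
```

View pics/a7.png

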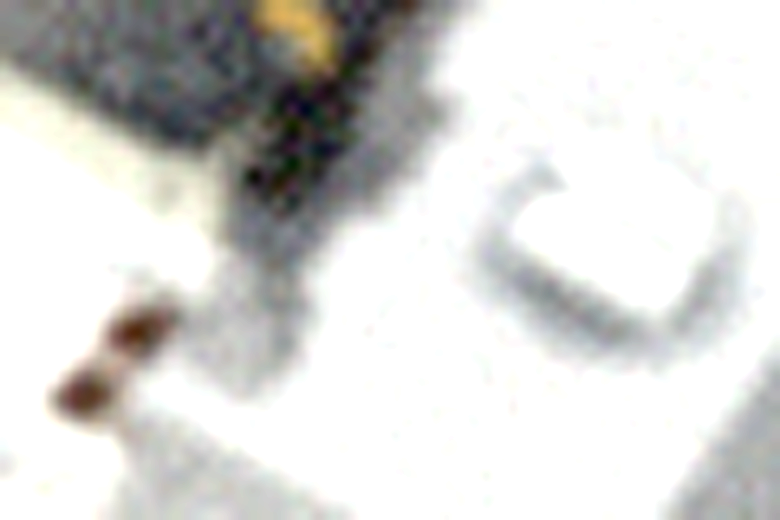

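```bash
python3 - <<'E'
from h import *
np.set_printoptions(precision=4,suppress=True,linewidth=160)
p=robot.read_camera('top'); im=cv2.imread('pics/top0.png')
print(im[142:159,254:274].max(2))
for u,v in [(263,144),(263,150),(263,156),(264,150)]: print(u,v,atz(p,(u,v),.1435),atz(p,(u,v),.1335))
q=robot.read_camera('scene'); im=cv2.imread('pics/scene0.png')
print(im[168:186,388:412].max(2))
for X in ([.643,.142,.1435],[.643,.146,.1435]): print(proj(p,X),proj(q,X))
E
```

```text
[[136 135 137 136 137 127  96  88  99  99  98 100 114 128 137 138 137 136 136 135]
 [134 135 136 128 128 116 103 106  92  82  97 107 103 105 115 128 134 135 134 134]
 [137 138 125 115 167 154 124 146  92  54 127 169 169 155 119 105 125 134 133 132]
 [135 129 109 102 161 129  92 159 113  45 149 193 184 174 131  93 108 125 134 133]
 [103  46  35  73 158 192 187 177  99  45 153 187 181 172 113  58  90 105 125 136]
 [110  50  34  66 155 188 182 164  82  45 153 185 180 173 110  37  70 103 131 140]
 [106  46  31  64 155 187 181 163  81  44 153 186 180 174 111  40  73  97 124 140]
 [103  39  22  68 157 184 181 164  82  46 152 189 182 163  94  28  64  96 119 134]
 [ 95  38  21 104 174 185 183 163  79  46 151 187 183 166  98  30  47  86 117 130]
 [ 96  39  20 102 173 185 184 153  59  52 153 186 184 165  96  30  50  89 107 123]
 [ 95  44  23 101 172 186 186 144  41  91 173 187 184 158  86  28  65  98 118 134]
 [100  42  24 102 173 185 188 146  42  92 173 188 187 157  83  35  69  97 123 137]
 [104  46  31 109 178 193 193 151  44  94 176 194 191 152  69  48  77 102 127 136]
 [104  52  42 115 178
[... 1690 characters left out ...]
  97  99 110 115 110 117]
 [ 85  80  80  89 100 108 117 126 131 133 133 134 132 127 120 100  90  88  96 102 112 115 119 110]
 [ 87  82  70  71  80  94  99 111 118 126 131 132 134 127 115  92  88  89  95 106 111 116 116 116]
 [ 87  81  73  69  68  77  83  93 105 111 119 126 124 119 102  80  85  87  97 106 110 110 117 108]
 [ 97  95  82  71  67  64  69  77  81 101 107 113 114 104  90  78  81  93 101 104 114 112 112 107]
 [104 107  95  83  75  72  73  65  73  81  90  98  98  90  84  81  94  93  97 110 110 112 109  92]
 [110 106  98  99  86  78  75  72  69  72  77  88  87  85  89  92  96 100 104 113 115 113 104  86]]
[263.5196 149.9257] [396.9486 177.6899]
[262.3074 149.9024] [397.6353 176.8164]
```

Slot from the top view: (0.643, 0.1455), yaw about -0.02. The scene view gives y = 0.148. I'll hover the tip just above it and compare.

>>> carry_out(
  commands=[
    [[-0.02, 0.04, 0], 0.017, 0],
    [[-0.018, 0.04, 0], 0, 0],
    [[0, 0.038, 0], 0, 0],
    [[0, 0, 0.015], 0, 0],
    [[0, 0, 0.01], 0, 0],
    [[0, 0, 0], 0, 0],
    [[0, 0, 0], 0, 0],
  ],
)

```text
time: 41.85
tool_pos: [0.6426, 0.1464, 0.2761]
tool_rot: [3.142, 0.001, 3.118]
contact_force: [0.3, 0.2, -0.6]
opening: 0.0238
grip_force: 45.0
```

```bash
python3 - <<'E'
from h import *
go((.643,.1465),.276,3.12)
q=robot.read_camera('top');p=robot.read_camera('scene')
a=cv2.resize(q['pixels'][130:175,240:290],(390,351),interpolation=cv2.INTER_CUBIC)
b=cv2.resize(p['pixels'][145:190,375:425],(390,351),interpolation=cv2.INTER_CUBIC)
W=cv2.normalize(np.hstack([a,b]),None,0,255,cv2.NORM_MINMAX)
cv2.imwrite('pics/a8.png',W[:,:,::-1])
T=robot.observe()['tool_pos']
for c,o in ((q,(240,130)),(p,(375,145))):
    for X in ([T[0],T[1],T[2]-.1206],[T[0],T[1],T[2]-.1206+.024],[.643,.1465,.1435]): print((proj(c,X)-o)*7.8)
E
```

```text
turn -0.002 then shift x -0.0004 y 0.0001 z 0.0001 pos [0.6426 0.1464 0.2761] [3.142e+00 1.000e-03 3.118e+00] t 41.85 F [ 0.3  0.2 -0.6] op 0.0238
[168.1208299  149.56748542]
[160.20230528 136.60764775]
[172.81582644 155.21602909]
[181.46568239 226.98506319]
[190.66593395 188.26732865]
[177.22404655 247.31775981]
```

View pics/a8.png

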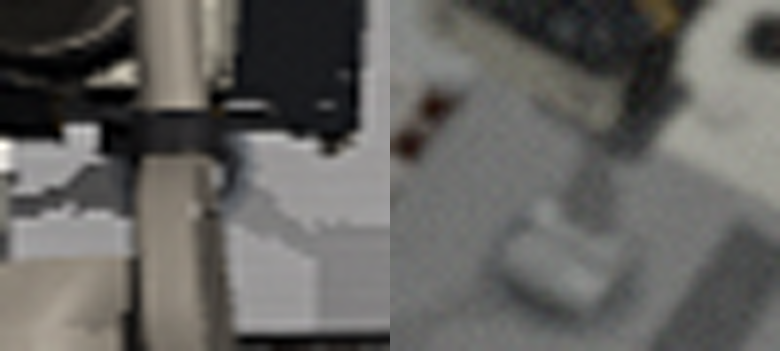

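The blade appears about 4 mm forward of the tool axis along x. I'll shift back 4 mm, nudge y to 0.145, and feel down.

>>> carry_out(
  commands=[
    [[0.004, -0.001, 0], 0, 0],
    [[0, 0, 0.006], 0, 0],
    [[0, 0, 0.003], 0, 0],
    [[0, 0, 0.003], 0, 0],
    [[0, 0, 0.003], 0, 0],
    [[0, 0, 0], 0, 0],
  ],
)

```text
time: 42.7
tool_pos: [0.6383, 0.1466, 0.2602]
tool_rot: [-3.142, -0.001, 3.12]
contact_force: [0.8, -0.0, -2.5]
opening: 0.0236
grip_force: 45.0
```

>>> carry_out(
  commands=[
    [[0, 0, 0.002], 0, 0],
    [[0, 0, 0.002], 0, 0],
    [[0, 0, 0.001], 0, 0],
    [[0, 0, 0], 0, 0],
  ],
)

```text
time: 43.2
tool_pos: [0.6383, 0.1466, 0.2555]
tool_rot: [3.142, -0.0, 3.12]
contact_force: [-0.4, -0.5, -1.6]
opening: 0.0235
grip_force: 45.0
```

```bash
python3 - <<'E'
from h import *
go((.643,.1465),.254,3.12)
p=robot.read_camera('scene')
b=cv2.resize(p['pixels'][145:190,375:425],(640,576),interpolation=cv2.INTER_CUBIC)
b=cv2.normalize(b,None,0,255,cv2.NORM_MINMAX)
cv2.imwrite('pics/a9.png',b[:,:,::-1])
E
```

```text
turn -0.000 then shift x -0.0047 y 0.0000 z 0.0015 pos [0.6383 0.1466 0.2555] [ 3.142 -0.     3.12 ] t 43.2 F [-0.4 -0.5 -1.6] op 0.0235
```

View pics/a9.png

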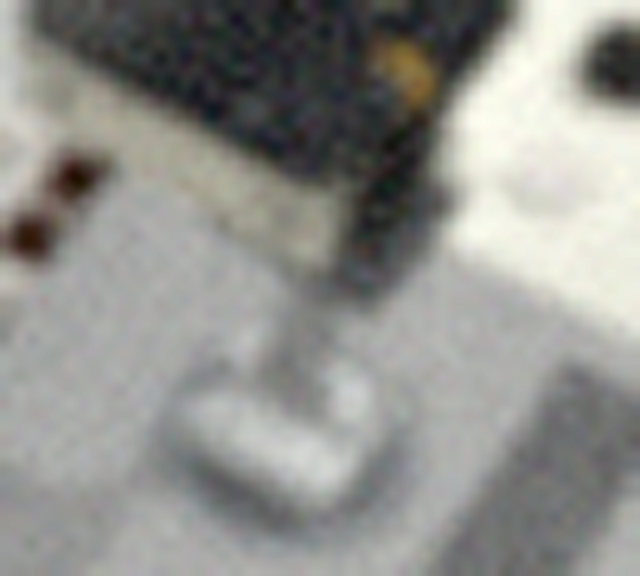

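The blade is in the slot between the cheeks, at (290,390). I'll turn it clockwise with a small orbit about the switch axis.

>>> carry_out(
  commands=[
    [[0, 0.0005, 0], 0.11, 0],
    [[0, 0.0005, 0], 0.11, 0],
    [[0, 0.0005, 0], 0.11, 0],
    [[0, 0.0005, 0], 0.11, 0],
    [[0, 0.0005, 0], 0.11, 0],
    [[0, 0.0005, 0], 0.11, 0],
    [[0, 0.0005, 0], 0.11, 0],
    [[0, 0.0005, 0], 0.11, 0],
    [[0, 0.0005, 0], 0.11, 0],
    [[0, 0.0005, 0], 0.11, 0],
    [[0, 0, 0], 0, 0],
  ],
)

```text
time: 44.62
tool_pos: [0.6409, 0.1507, 0.2557]
tool_rot: [3.141, 0.0, 2.021]
contact_force: [0.7, 1.2, -1.6]
opening: 0.0236
grip_force: 45.0
```

```bash
python3 - <<'E'
from h import *
go((.643,.1465),.254,1.57); print(robot.observe()['torque'])
E
```

```text
turn 0.451 then shift x -0.0042 y 0.0021 z 0.0017 pos [0.6409 0.1507 0.2557] [3.141 0.    2.021] t 44.625 F [ 0.7  1.2 -1.6] op 0.0236
[-0.15945147 -0.12426989  0.00940949]
```

>>> carry_out(
  commands=[
    [[0, 0.0005, 0], 0.11, 0],
    [[0, 0.0005, 0], 0.11, 0],
    [[0, 0.0005, 0], 0.11, 0],
    [[0, 0.0005, 0], 0.11, 0],
    [[0, 0, 0], 0.07, 0],
    [[0, 0, 0], 0.06, 0],
    [[0, 0, 0], 0, 0],
  ],
)

```text
time: 45.5
tool_pos: [0.6435, 0.1513, 0.2558]
tool_rot: [3.139, -0.001, 1.452]
contact_force: [4.0, -0.2, -3.5]
opening: 0.0237
grip_force: 45.0
```

```bash
python3 - <<'E'
from h import *
go((.643,.1465),.254,1.57); print(robot.observe()['torque'])
E
```

```text
turn -0.118 then shift x -0.0048 y -0.0005 z 0.0018 pos [0.6435 0.1513 0.2558] [ 3.139e+00 -1.000e-03  1.452e+00] t 45.5 F [ 4.  -0.2 -3.5] op 0.0237
[-0.01250817 -1.09026752  0.10961238]
```

>>> carry_out(
  commands=[
    [[0, 0, 0], 0.04, 0],
    [[0, 0, 0], 0.04, 0],
    [[0, 0, 0], 0, 0],
  ],
)

```text
time: 45.88
tool_pos: [0.6437, 0.1513, 0.2558]
tool_rot: [3.139, -0.001, 1.372]
contact_force: [5.2, -0.0, -4.6]
opening: 0.0238
grip_force: 45.0
```

```bash
python3 - <<'E'
from h import *
go((.643,.1465),.254,1.57); print(robot.observe()['torque'])
E
```

```text
turn -0.198 then shift x -0.0048 y -0.0007 z 0.0018 pos [0.6437 0.1513 0.2558] [ 3.139e+00 -1.000e-03  1.372e+00] t 45.875 F [ 5.2 -0.  -4.6] op 0.0238
[-0.07497307 -1.38409766  0.13455685]
```

>>> carry_out(
  commands=[
    [[0, 0, 0], -0.08, 0],
    [[0, 0, 0], -0.08, 0],
    [[0, 0, 0], 0, 0],
    [[0, 0, -0.01], 0, 0],
    [[0, 0, -0.02], 0, 0],
    [[0, 0, -0.02], 0, 0],
    [[0, -0.04, 0], 0, 0],
    [[0, -0.05, 0], 0, 0],
    [[0.0, -0.05, 0], 0, 0],
    [[0.0, -0.05, 0], 0, 0],
    [[0, 0, 0], 0, 0],
  ],
)

```text
time: 47.25
tool_pos: [0.4492, 0.1592, 0.3069]
tool_rot: [-3.14, 0.0, 1.531]
contact_force: [1.0, -1.4, -1.6]
opening: 0.0241
grip_force: 45.0
```

```bash
python3 - <<'E'
from h import *
go((.5113,-.4185),.131,3.137)
p=robot.read_camera('scene'); q=robot.read_camera('top')
b=cv2.resize(p['pixels'][140:215,345:425],(400,375),interpolation=cv2.INTER_CUBIC)
a=cv2.resize(q['pixels'][130:205,210:290],(400,375),interpolation=cv2.INTER_CUBIC)
cv2.imwrite('pics/a10.png',np.hstack([a,b])[:,:,::-1])
E
```

```text
turn -1.606 then shift x -0.0648 y -0.5774 z 0.1759 pos [0.4492 0.1592 0.3069] [-3.14   0.     1.531] t 47.25 F [ 1.  -1.4 -1.6] op 0.0241
```

View pics/a10.png

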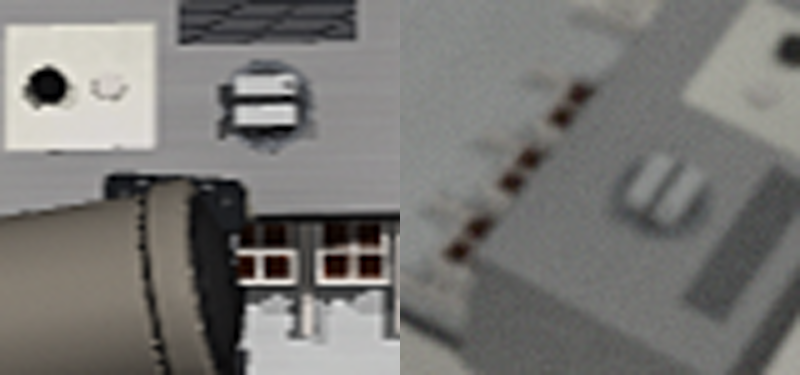

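The switch slot now lies straight across, in the left crop at (265,98), and the moulds are still home. I'll return the driver.

>>> carry_out(
  commands=[
    [[0, 0, 0], -0.179, 0],
    [[0, 0, 0], -0.179, 0],
    [[0, 0, 0], -0.179, 0],
    [[0, 0, 0], -0.179, 0],
    [[0, 0, 0], -0.179, 0],
    [[0, 0, 0], -0.179, 0],
    [[0, 0, 0], -0.179, 0],
    [[0, 0, 0], -0.179, 0],
    [[0, 0, 0], -0.174, 0],
    [[0, -0.052, 0], 0, 0],
    [[0, -0.052, 0], 0, 0],
    [[0, -0.052, 0], 0, 0],
    [[0, -0.052, 0], 0, 0],
    [[0, -0.052, 0], 0, 0],
    [[0, -0.052, 0], 0, 0],
    [[0, -0.052, 0], 0, 0],
    [[0, -0.052, 0], 0, 0],
    [[-0.03, -0.052, 0], 0, 0],
    [[-0.03, -0.052, 0], 0, 0],
  ],
)

```text
time: 49.72
tool_pos: [0.5105, -0.3642, 0.3057]
tool_rot: [-3.141, 0.0, 3.134]
contact_force: [1.1, 0.8, -0.4]
opening: 0.024
grip_force: 45.0
```

>>> carry_out(
  commands=[
    [[0, -0.05, 0], 0, 0],
    [[0, 0, 0], 0, 0],
    [[0, 0, 0], 0, 0],
  ],
)

```text
time: 50.1
tool_pos: [0.5095, -0.4115, 0.3049]
tool_rot: [3.14, -0.001, 3.135]
contact_force: [0.4, -0.3, -1.5]
opening: 0.0241
grip_force: 45.0
```

```bash
python3 - <<'E'
from h import *
go((.5113,-.4185),.131,3.137)
E
```

```text
turn -0.002 then shift x -0.0018 y -0.0070 z 0.1739 pos [ 0.5095 -0.4115  0.3049] [ 3.140e+00 -1.000e-03  3.135e+00] t 50.1 F [ 0.4 -0.3 -1.5] op 0.0241
```

>>> carry_out(
  commands=[
    [[-0.002, -0.007, 0], 0, 0],
    [[0, 0, 0.03], 0, 0],
    [[0, 0, 0.03], 0, 0],
    [[0, 0, 0.02], 0, 0],
    [[0, 0, 0.009], 0, 0],
    [[0, 0, 0], 0, 0],
    [[0, 0, 0], 0, 0],
  ],
)

```text
time: 50.98
tool_pos: [0.5119, -0.4185, 0.218]
tool_rot: [-3.14, 0.002, 3.136]
contact_force: [0.5, 0.1, -1.9]
opening: 0.024
grip_force: 45.0
```

```bash
python3 - <<'E'
from h import *
go((.5113,-.4185),.131,3.137)
p=robot.read_camera('scene')
b=cv2.resize(p['pixels'][265:335,200:280],(640,560),interpolation=cv2.INTER_CUBIC)
cv2.imwrite('pics/a11.png',b[:,:,::-1])
E
```

```text
turn -0.001 then shift x 0.0006 y 0.0000 z 0.0870 pos [ 0.5119 -0.4185  0.218 ] [-3.140e+00  2.000e-03  3.136e+00] t 50.975 F [ 0.5  0.1 -1.9] op 0.024
```

View pics/a11.png

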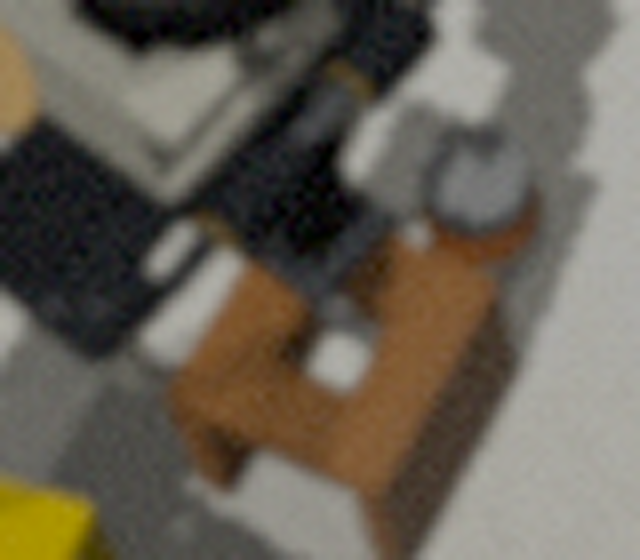

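The blade is lined up over the hole at (340,345), so I can lower it.

>>> carry_out(
  commands=[
    [[0, 0, 0.01], 0, 0],
    [[0, 0, 0.01], 0, 0],
    [[0, 0, 0.015], 0, 0],
    [[0, 0, 0.015], 0, 0],
    [[0, 0, 0.015], 0, 0],
    [[0, 0, 0.01], 0, 0],
    [[0, 0, 0.006], 0, 0],
    [[0, 0, 0], 0, 0],
    [[0, 0, 0], 0, 0],
  ],
)

```text
time: 52.15
tool_pos: [0.5117, -0.4185, 0.1362]
tool_rot: [-3.141, 0.001, 3.136]
contact_force: [-0.4, -0.1, -1.4]
opening: 0.0238
grip_force: 45.0
```

>>> carry_out(
  commands=[
    [[0, 0, 0.003], 0, 0],
    [[0, 0, 0.002], 0, 0],
    [[0, 0, 0], 0, 0],
    [[0, 0, 0], 0, 0.3],
    [[0, 0, 0], 0, 0.5],
    [[0, 0, 0], 0, 0.7],
    [[0, 0, 0], 0, 0.7],
    [[0, 0, 0], 0, 0.7],
    [[0, 0, -0.03], 0, 0.7],
    [[0, 0, -0.05], 0, 0.7],
    [[0, 0, -0.05], 0, 0.7],
    [[0.05, 0.05, 0], 0, 0.7],
    [[0.05, 0.05, 0], 0, 0.7],
    [[0, 0.05, 0], 0, 0.7],
    [[0, 0, 0], 0, 0.7],
  ],
)

```text
time: 54.02
tool_pos: [0.4235, -0.2769, 0.2615]
tool_rot: [3.142, 0.001, 3.138]
contact_force: [-0.0, -0.1, -0.4]
opening: 0.0641
grip_force: 0.0
```

```bash
python3 - <<'E'
from h import *
p=robot.read_camera('scene'); q=robot.read_camera('top')
a=cv2.resize(q['pixels'][120:215,200:450],(750,285),interpolation=cv2.INTER_CUBIC)
b=cv2.resize(p['pixels'][130:220,340:440],(333,300)); c=cv2.resize(p['pixels'][265:335,205:285],(343,300))
W=np.zeros((590,750,3),np.uint8); W[:285]=a; W[288:588,:333]=b; W[288:588,340:683]=c
cv2.imwrite('pics/a12.png',W[:,:,::-1])
go((.51,-.41),.13,3.137)
E
```

```text
turn -0.000 then shift x -0.0864 y -0.1299 z 0.1312 pos [ 0.4242 -0.2797  0.2612] [-3.140e+00  1.000e-03  3.137e+00] t 54.125 F [ 0.2 -0.2 -0.1] op 0.0643
```

View pics/a12.png

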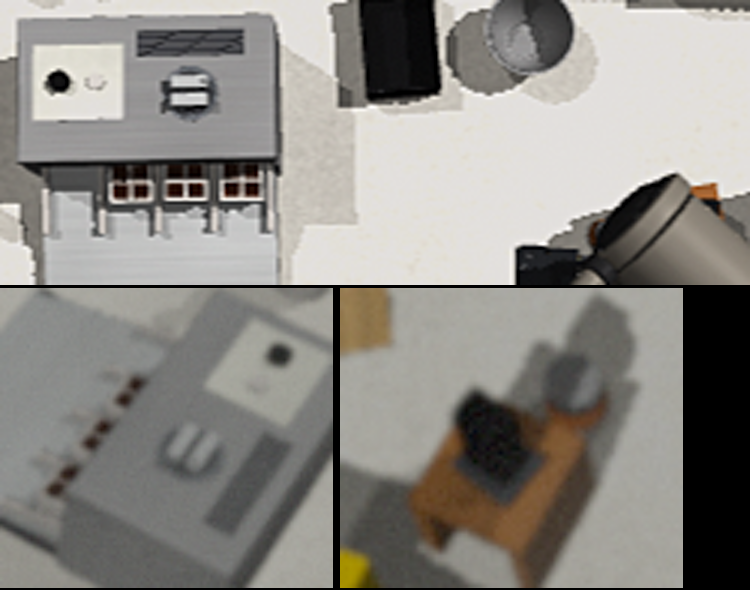

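The moulds' rears are lined up at (130,190), (185,188) and (242,186). The switch slot lies across the lanes, and the driver stands upright in its stand. The three pushes ended evenly spaced along one line and well above sliding force, so all are at the stop. Handing in.

```bash
python3 -c "
from cell import robot
print(robot.hand_in())"
```

```text
the job is handed in; nothing more can be done
None
```

The job is handed in at about 54 s, but no verdict came back: all three moulds rest against the top stop in their lanes, the mode switch is turned a quarter turn clockwise to its end, and the screwdriver stands upright in its stand.

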